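# Find the heavy side of a wheel by hand

## Task

The wheel on the balancing stand has a hidden heavy side, and its bearing drags enough that it stays wherever it is left. First swing the stand's magnifier, which hangs in front of the crank handle, a good quarter turn to the left out of the way, where it stays by itself; then turn the wheel round by its crank handle, feel where it pulls, and bring its heavy side straight down. Finish while still gripping the crank handle and holding the wheel still like that, and leave the small things lying about where they are.

Things in the scene. Friction and masses are not known exactly. Their poses are not given: they have to be found in the camera images.
- stand: Grey balancing stand, fixed. Origin on the worktop under the wheel; x to the stand's back, y to its left seen from the robot, z up. The wheel (closed aluminium drum, 136 mm across, front face at stand x -30 mm) turns on a level axle along stand x, 120 mm up. The magnifier's pillar, 28 mm across at its 211 mm high top, is at stand x -60, y +130 mm. Base plate 14 mm thick.
- axle (a point): Point on the axle line (stand x -105, y 0, z 120 mm), fixed in the stand: centre of the upright 50 mm radius circle of the crank handle's middle. The hidden weight pulls with up to about 0.2 N m, against the turn while the heavy side rises, with it while it sinks. So leading the handle slowly takes about 9 N at the hardest and 1 N at the easiest angle; at rest the drag can hide part of the pull.
- wheel (a joint): Wheel angle q (rad). 0: crank handle straight above the axle; grows clockwise seen from the front, handle's middle at axle + 50 mm * (0, -sin q, cos q) in stand axes. Turns at least 1.5 turns either way. Bearing drag about 0.25 N m, alike at every angle. The heavy side's angle on the wheel is unknown, new each time, not visible; the crank itself weighs next to nothing.
- crank_sleeve: Black round crank handle, 16 mm thick, 76 mm long, level, pointing from the wheel to the front (stand -x), 50 mm off the axle. It spins freely on its pin, so a hand that stays pointing down can lead it round the whole circle in one grasp. Origin on its centre line, 35 mm from its free end, 75 mm in front of the wheel's face; x along the handle.
- magnifier (a joint): Swing of the magnifier (rad) about its upright pillar, clockwise from above positive. 0: lens in front of the crank handle; growing, it swings forward (stand -x), then left (stand +y). Range 0 to 2.5, starts at 0 to 0.3. Stiff: needs about 2 N at the pin and stays where it is left.
- lens_pin (a point): Top centre of the upright round black pin, 14 mm thick, free over its top 42 mm, on the magnifier's arm above the lens, 164 mm from the pillar's axis, top 248 mm above the worktop; at swing 0 at about stand x -160, y 0. Lens 84 mm across, hanging below the pin, down to 99 mm above the worktop.
- bench_timer: White bench timer lying loose, 60 x 64 x 17 mm: leave it.
- forceps: Steel forceps lying loose, 14 x 120 x 10 mm: leave them.
- pen_silver: Pen lying loose, 11 x 138 x 14 mm: leave it.
- tape_roll: Small roll of label tape lying loose, 48 mm across, 19 mm high: leave it.

How it is judged (in metres and radians):
On the way, in this order (a step that is already met when the one before it is completed fails the run):
1. the magnifier is swung a quarter turn out of the way, before the crank is taken (value of joint magnifier above 1.45 rad and contact force between the fingers and crank_sleeve below 0.5 N), for 0.2 s.
2. the crank handle is taken in the hand (contact force between the fingers and crank_sleeve above 1 N), for 0.2 s.
At the end, for the whole second after the job is handed in: The wheel stands still with its hidden heavy side within 0.4 rad (23 degrees) of straight down, the fingers grip the crank handle (more than 2 N), and the magnifier is still swung to more than 1.45 rad (angle between heavy_side's own z axis and vertical below 0.4 rad and velocity of joint wheel between -0.08 and 0.08 rad/s and contact force between the fingers and crank_sleeve above 2 N and value of joint magnifier above 1.45 rad); the arm keeps its last pose, push and grip.
It fails at once if the timer is shifted by more than 30 mm (distance of bench_timer from where it was at the start of the episode above 0.03 m).
It fails at once if the forceps is shifted by more than 30 mm (distance of forceps from where it was at the start of the episode above 0.03 m).
It fails at once if the pen is shifted by more than 30 mm (distance of pen_silver from where it was at the start of the episode above 0.03 m).
It fails at once if the tape roll is shifted by more than 30 mm (distance of tape_roll from where it was at the start of the episode above 0.03 m).
It also fails if it takes over 72 s, if anything falls off the work surface, if the arm or the gripper's body presses on something with over 40 N, if the wrist force passes 120 N, or if a joint passes its speed limit or range.

## Robot

A 7-joint arm with a two-finger parallel gripper is mounted at the origin on a cart in front of the work surface, level with it; the furniture and walls round the work are solid. World frame = base frame: x ahead of the robot, y to its left, z up, the work surface at z = 0. Lengths are in mm, angles in rad, forces in N, time in s.
With the tool pointing down it reaches from about 400 to 875 mm from the base axis. Payload 4.4 kg.
Tool frame: the origin (TCP) lies midway between the tips of the shut fingers; the grasp point (between the pads) lies 19 mm behind it; z points along the fingers, y is the line along which they close (so a half turn about z gives the same grasp; the last joint's range is limited). The gripper opens to 85 mm and grips with 20 to 120 N. Pads are 22 mm wide; open, the fingers measure 114 mm over their backs; the gripper's body (76 mm by 85 mm) begins 54 mm behind the grasp point. The pads swing forward as they close: fully open they stand 13 mm farther back than shut.
Start: joints at [-1.291, 0.628, 0.038, 1.517, -0.027, 0.996, -0.02], TCP at [220.293, 611.547, 193.113] pointing down, gripper open.
Joint ranges: [-3.06, 3.06], [-0.37, 2.12], [-1.25, 1.32], [0.18, 2.47], [-1.1, 4.24], [0.23, 1.98], [-2.94, 2.94]. Speed limits (rad/s): [2.57, 2.57, 3.14, 3.14, 3.14, 3.14, 3.14].

## Interface

Orientations are given as [roll, pitch, yaw] about the fixed x, y, z axes, in that order (R = Rz(yaw) Ry(pitch) Rx(roll)).
In Python, from cell import read_state, get_image, finish_job gives the robot as it stands.
- The arm moves only by the tool send_rows, never from a script. Its argument "series" is a list of rows, each an object of numbers: "ax", "ay", "az": the turn, a rotation vector about the tool's x, y, z in rad; "dx", "dy", "dz": the shift along the tool's x, y, z in cm; "hand": the closure, from 0 (fully open) to 1 (shut). In form: [{"ax": .., "ay": .., "az": .., "dx": .., "dy": .., "dz": .., "hand": ..}, ...]. A call has 1 to 10 rows; each row is the pose to reach, as a shift and turn from the pose commanded when the call began, along the tool's axes at that moment; what a row does not reach only later rows make up. A row lasts 1/10 s, in which the tool goes at most 50 mm and 8.59 degrees, less where a joint would pass 70% of its speed; a pose out of reach is approached as far as the arm can. A call with a gripper value outside its range is refused whole. The fingers move at their own pace and stop on an object; the grip force is fixed at half the most. Time passes only in rows, so rows that repeat a pose let the fingers close. It gives the time, the measured TCP pose, the force, the opening and the grip force at its end, in the units of the state.
- read_state(): the state, without advancing time (a new reading comes with each control period).
- get_image(name): name is "side" or "top"; returns a dict with "pixels" (384x512x3 uint8, red, green, blue), "mtx" (3x3 intrinsics, pixels), "R" (3x3) and "t" (3): a world point X has camera coordinates R X + t. Camera axes: x right, y down, z forward; pixel columns grow to the right and rows downward; lengths in mm; the calibration is good to about 2 mm. A picture is of the moment at which its call begins. There is no depth.
- finish_job(): hands the job in; it is judged then, once.
The state is a dict: "clock": time; "qpos": joint angles; "qd": joint speeds; "tau": joint torques, N m; "eef_pos": TCP position; "tool_rot": TCP orientation; "force": force on the tool from outside, world axes, zero at the start; "torque": the same for the moment, N m; "width": finger opening in mm; "gripper_force": force on a finger pad.
Only numpy, scipy, OpenCV 4.12 (cv2) and the standard library are available. Lean on these libraries where they do the work, as an engineer would, in place of code of your own. Each camera call takes 0.05 s, during which the arm holds its last target. There are 200 camera calls.

## Working session

There is one attempt and no reset: what is moved stays moved. The work goes in short steps, Python scripts to look and compute and a tool call to move; the robot and the scene stay as the last step left them, time stands still between calls to the robot, and variables do not carry over. Pictures are saved under pics/ and viewed, at most 10 in all, crops included, and the job is handed in when it is done.

Besides the shell and the picture viewer there is one more tool, called after "Request:" as name([rows], argument=value, ...), one row to a line, values as JSON. send_rows: Moves the arm, as the interface text tells. Its arguments: {"type":"object","properties":{"series":{"type":"array","items":{"type":"object","properties":{"ax":{"type":"number"},"ay":{"type":"number"},"az":{"type":"number"},"dx":{"type":"number"},"dy":{"type":"number"},"dz":{"type":"number"},"hand":{"type":"number"}}}}},"required":["series"]}

```bash
mkdir -p pics; python3 - <<'E'
from cell import *
import cv2,numpy as np
s=read_state();print({k:np.round(v,3).tolist() for k,v in s.items()})
for n in("side","top"):
    d=get_image(n);cv2.imwrite(f"pics/{n}0.png",d["pixels"][:,:,::-1]);print(n,d["mtx"].tolist(),np.round(d["R"],4).tolist(),d["t"])
E
```

```text
{'clock': 0.0, 'qpos': [-1.291, 0.629, 0.038, 1.518, -0.027, 0.996, -0.02], 'qd': [-0.002, -0.001, -0.0, -0.0, 0.0, 0.001, -0.001], 'tau': [0.0, -56.342, 1.227, -19.345, 0.011, 0.01, 0.0], 'eef_pos': [220.039, 610.882, 192.22], 'tool_rot': [-3.14, -0.0, 2.796], 'force': [0.051, 1.337, 0.327], 'torque': [-0.002, -0.084, 0.008], 'gripper_force': 0.0, 'width': 85.098}
side [[454.4656662239907, 0.0, 253.88227514126], [0.0, 454.4656662239907, 189.87573068264678], [0.0, 0.0, 1.0]] [[-0.9995, -0.0327, 0.0014], [-0.0263, 0.7753, -0.631], [0.0195, -0.6307, -0.7758]] [ 495.7429498  -109.09403716 1267.4479107 ]
top [[448.0391650052778, 0.0, 258.59053501370107], [0.0, 448.0391650052778, 193.10481956791747], [0.0, 0.0, 1.0]] [[-0.029, -0.9995, -0.0125], [-0.9945, 0.0302, -0.1008], [0.1011, 0.0096, -0.9948]] [338.8875168  519.73912841 978.13047507]
```

View pics/side0.png

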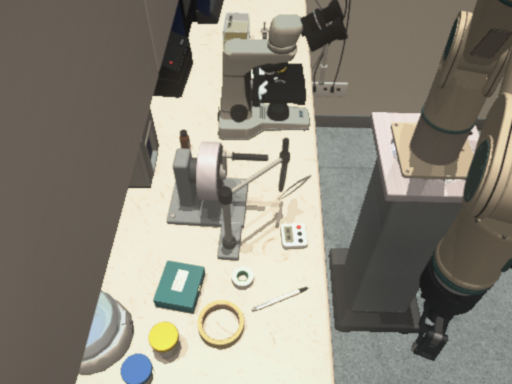

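View pics/top0.png

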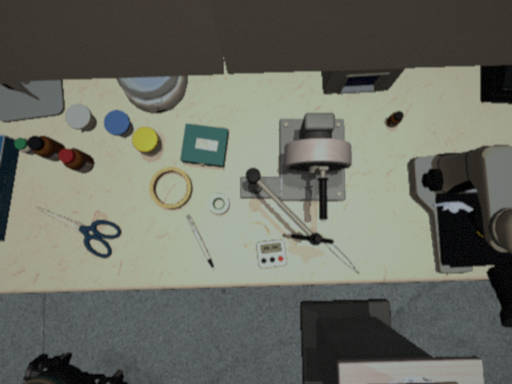

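Side view: stand about (210,190), lens pin near (285,155), pillar (225,195)/(230,240), crank handle (250,157). Top view: pillar top (253,176), lens pin about (317,239), crank from (323,180) to (323,218), timer (271,253), forceps (340,255).

```bash
python3 - <<'E'
import cv2,numpy as np
a=cv2.imread("pics/top0.png")[100:290,220:380];b=cv2.imread("pics/side0.png")[120:270,160:330]
a=cv2.resize(a,None,fx=3,fy=3,interpolation=2);b=cv2.resize(b,(b.shape[1]*19//10,570),interpolation=2)
cv2.imwrite("pics/c.png",np.hstack([a,cv2.resize(cv2.imread("pics/side0.png")[135:265,215:320],(315,570)[0:2] if 0 else (315,390),interpolation=2) if 0 else cv2.copyMakeBorder(cv2.resize(cv2.imread("pics/side0.png")[135:265,215:320],(315,390),interpolation=2),0,180,0,0,0)]))
E
```

```text
(no output)
```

View pics/c.png

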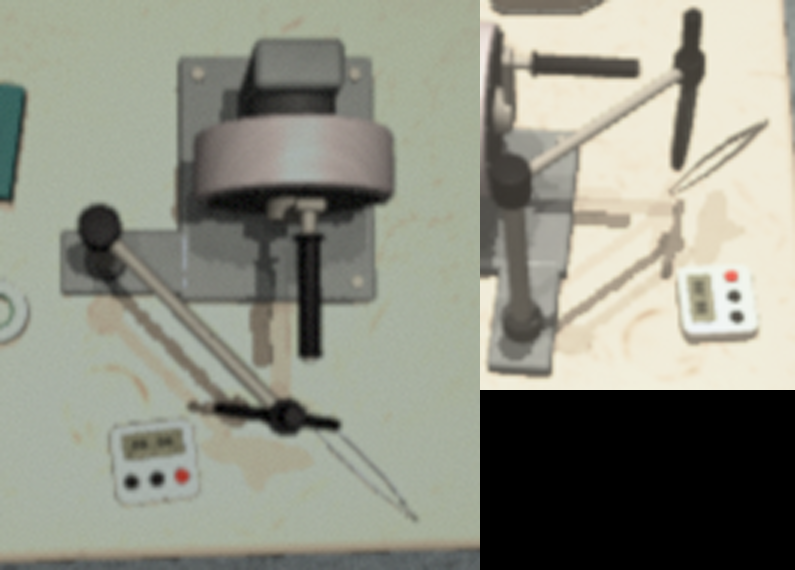

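Crop: pillar top at top-pixel (253,175.7), pin collar (316,238.3), sleeve from (323,178) to (323.3,218.7); in the side view sleeve (232.5,156.3)-(267.7,157.7), collar (285.7,156.7).

```bash
cat > h.py <<'E'
import numpy as np
from cell import *
def load():
    return {n:get_image(n) for n in("side","top")}
def ray(d,u,v):
    R=np.array(d["R"]);c=-R.T@np.array(d["t"]);r=R.T@np.linalg.inv(d["mtx"])@[u,v,1];return c,r/np.linalg.norm(r)
def plane(d,u,v,z):
    c,r=ray(d,u,v);return c+r*(z-c[2])/r[2]
def tri(D,ps,pt):
    c1,r1=ray(D["side"],*ps);c2,r2=ray(D["top"],*pt)
    a=np.linalg.lstsq(np.c_[r1,-r2],c2-c1,rcond=None)[0];p=c1+a[0]*r1;q=c2+a[1]*r2
    return (p+q)/2,np.linalg.norm(p-q)
def proj(d,X):
    x=np.array(d["mtx"])@(np.array(d["R"])@X+d["t"]);return x[:2]/x[2]
E
python3 - <<'E'
from h import *
np.set_printoptions(precision=1,suppress=True)
D=load();T=D["top"];C=lambda u,v:(220+u/3,100+v/3)
print("plate",[plane(T,*C(*p),14) for p in((180,60),(372,58),(374,298),(62,232),(62,298))])
print("pillar",plane(T,*C(99,227),211))
print("pin",plane(T,*C(288,415),248))
print("collar tri",tri(D,(285.7,156.7),(316,238.3)))
print("sleeve",tri(D,(232.5,156.3),(323,178.3)),tri(D,(267.7,157.7),(323.3,218.7)))
for p in((130,420),(192,420),(200,495),(118,500)):print("timer",plane(T,*C(*p),17))
for p in((412,518),(310,425),(195,407)):print("forceps",plane(T,*C(*p),8))
for p in((189,217),(211,265)):print("pen",plane(T,*p,10))
E
```

```text
plate [array([699.6, 269. ,  14. ]), array([696.4, 121.1,  14. ]), array([510.9, 128.5,  14. ]), array([568.5, 363.4,  14. ]), array([518. , 364.7,  14. ])]
pillar [543.6 330.9 211. ]
pin [425.5 224.  248. ]
collar tri (array([422.6, 217.8, 192. ]), np.float64(5.519373167204455))
sleeve (array([539.4, 196.3, 166.2]), np.float64(2.5437311366345736)) (array([460.5, 199.4, 167.8]), np.float64(3.611962176420784))
timer [424.5 315.8  17. ]
timer [423.1 269.4  17. ]
timer [367.5 265.4  17. ]
timer [365.5 326.6  17. ]
forceps [345.4 107.1   8. ]
forceps [416.8 180.2   8. ]
forceps [432.8 266.4   8. ]
pen [481.5 483.7  10. ]
pen [371.9 435.5  10. ]
```

```bash
cat >> h.py <<'E'
from scipy.spatial.transform import Rotation as Ro
def go(*targets):
    s=read_state();R=Ro.from_euler("xyz",s["tool_rot"])
    print("t%.1f"%s["clock"],np.round(s["eef_pos"],1),np.round(s["tool_rot"],3),"F",np.round(s["force"],1),"q7 %.2f"%s["qpos"][6])
    for x,y,z,yaw in targets:
        d=R.inv().apply(np.array([x,y,z])-s["eef_pos"])/10
        a=(R.inv()*Ro.from_euler("xyz",[np.pi,0,yaw])).as_rotvec()
        print("d",np.round(d,2),"a",np.round(a,3))
E
python3 -c "
from h import *
go((425,222,300,-2.406))"
```

```text
t0.2 [220.2 611.1 192.6] [-3.14  -0.     2.796] F [ 0.7  0.  -0.3] q7 -0.02
d [-32.46 -29.68 -10.71] a [-1.000e-03 -1.000e-03 -1.081e+00]
```

Request:
send_rows([
  {"dz": -4, "hand": 0.5},
  {"dx": -32.5, "dy": -29.7, "dz": -10.7, "az": -1.08, "hand": 0.5},
  {"dx": -32.5, "dy": -29.7, "dz": -10.7, "az": -1.08, "hand": 0.5},
  {"dx": -32.5, "dy": -29.7, "dz": -10.7, "az": -1.08, "hand": 0.5},
  {"dx": -32.5, "dy": -29.7, "dz": -10.7, "az": -1.08, "hand": 0.5},
  {"dx": -32.5, "dy": -29.7, "dz": -10.7, "az": -1.08, "hand": 0.5},
  {"dx": -32.5, "dy": -29.7, "dz": -10.7, "az": -1.08, "hand": 0.5},
  {"dx": -32.5, "dy": -29.7, "dz": -10.7, "az": -1.08, "hand": 0.5},
  {"dx": -32.5, "dy": -29.7, "dz": -10.7, "az": -1.08, "hand": 0.5},
  {"dx": -32.5, "dy": -29.7, "dz": -10.7, "az": -1.08, "hand": 0.5},
])

```text
invalid input at $.series[0]: expected keys ax, ay, az, dx, dy, dz, hand
```

```bash
python3 -c "
from h import *
go((425,222,300,-2.406),(425,222,225,-2.406));print(read_state()['width'])"
```

```text
t0.2 [220.2 611.1 192.6] [-3.14  -0.     2.796] F [ 0.7  0.  -0.3] q7 -0.02
d [-32.46 -29.68 -10.71] a [-1.000e-03 -1.000e-03 -1.081e+00]
d [-32.46 -29.67  -3.21] a [-1.000e-03 -1.000e-03 -1.081e+00]
85.1353778566023
```

Request:
send_rows([
  {"ax": 0, "ay": 0, "az": 0, "dx": 0, "dy": 0, "dz": -4, "hand": 0.5},
  {"ax": 0, "ay": 0, "az": -1.08, "dx": -32.5, "dy": -29.7, "dz": -10.7, "hand": 0.5},
  {"ax": 0, "ay": 0, "az": -1.08, "dx": -32.5, "dy": -29.7, "dz": -10.7, "hand": 0.5},
  {"ax": 0, "ay": 0, "az": -1.08, "dx": -32.5, "dy": -29.7, "dz": -10.7, "hand": 0.5},
  {"ax": 0, "ay": 0, "az": -1.08, "dx": -32.5, "dy": -29.7, "dz": -10.7, "hand": 0.5},
  {"ax": 0, "ay": 0, "az": -1.08, "dx": -32.5, "dy": -29.7, "dz": -10.7, "hand": 0.5},
  {"ax": 0, "ay": 0, "az": -1.08, "dx": -32.5, "dy": -29.7, "dz": -10.7, "hand": 0.5},
  {"ax": 0, "ay": 0, "az": -1.08, "dx": -32.5, "dy": -29.7, "dz": -10.7, "hand": 0.5},
  {"ax": 0, "ay": 0, "az": -1.08, "dx": -32.5, "dy": -29.7, "dz": -10.7, "hand": 0.5},
  {"ax": 0, "ay": 0, "az": -1.08, "dx": -32.5, "dy": -29.7, "dz": -10.7, "hand": 0.5},
])

```text
clock: 1.2
eef_pos: [424.0, 223.8, 299.8]
tool_rot: [3.142, 0.0, -2.406]
force: [1.2, 0.4, 0.7]
width: 42.2
gripper_force: 0.0
```

```bash
python3 -c "
from h import *
go((425,222,300,-2.406),(425,222,217,-2.406));print(read_state()['width'])"
```

```text
t1.2 [424.  223.8 299.8] [ 3.142  0.    -2.406] F [1.2 0.4 0.7] q7 1.72
d [ 0.04 -0.21 -0.02] a [0. 0. 0.]
d [ 0.05 -0.21  8.28] a [0. 0. 0.]
42.21605924465327
```

Request:
send_rows([
  {"ax": 0, "ay": 0, "az": 0, "dx": 0, "dy": -0.2, "dz": 2.5, "hand": 0.5},
  {"ax": 0, "ay": 0, "az": 0, "dx": 0, "dy": -0.2, "dz": 5, "hand": 0.5},
  {"ax": 0, "ay": 0, "az": 0, "dx": 0, "dy": -0.2, "dz": 6.6, "hand": 0.5},
  {"ax": 0, "ay": 0, "az": 0, "dx": 0, "dy": -0.2, "dz": 8.2, "hand": 0.5},
  {"ax": 0, "ay": 0, "az": 0, "dx": 0, "dy": -0.2, "dz": 8.2, "hand": 0.75},
  {"ax": 0, "ay": 0, "az": 0, "dx": 0, "dy": -0.2, "dz": 8.2, "hand": 0.75},
  {"ax": 0, "ay": 0, "az": 0, "dx": 0, "dy": -0.2, "dz": 8.2, "hand": 0.75},
])

```text
clock: 1.9
eef_pos: [425.3, 224.6, 218.3]
tool_rot: [-3.141, 0.002, -2.407]
force: [0.4, 0.9, 0.3]
width: 21.4
gripper_force: 0.0
```

```bash
python3 - <<'E'
from h import *
import cv2
D=load()
a=D["top"]["pixels"][140:270,220:380,::-1];b=D["side"]["pixels"][90:220,200:360,::-1]
cv2.imwrite("pics/c2.png",np.hstack([cv2.resize(x,(400,325),interpolation=2) for x in(a,b)]))
go();print(read_state()["width"])
P=np.array([543.6,330.9])
# arc: 16 points incl. end
L=[]
for k in range(1,11):
    g=-137.8-k*9.3; L.append((*(P+164*np.array([np.cos(np.radians(g)),np.sin(np.radians(g))])),read_state()["eef_pos"][2],-2.406-np.radians(k*9.3)+0))
go(*L)
E
```

```text
t2.0 [425.3 224.6 218.3] [-3.141e+00  2.000e-03 -2.407e+00] F [0.4 0.9 0.5] q7 1.69
21.328600358202987
t2.0 [425.3 224.6 218.3] [-3.141e+00  2.000e-03 -2.407e+00] F [0.4 0.9 0.5] q7 1.69
d [ 0.29  2.58 -0.  ] a [-0.     0.002  0.161]
d [-0.35  5.16 -0.  ] a [-0.     0.002  0.323]
d [-1.39  7.61 -0.  ] a [0.    0.002 0.486]
d [-2.82  9.85  0.  ] a [0.    0.002 0.648]
d [-4.59 11.84  0.  ] a [0.    0.002 0.81 ]
d [-6.660e+00  1.351e+01  1.000e-02] a [0.    0.002 0.973]
d [-8.970e+00  1.483e+01  1.000e-02] a [1.000e-03 2.000e-03 1.135e+00]
d [-1.146e+01  1.575e+01  1.000e-02] a [1.000e-03 2.000e-03 1.297e+00]
d [-14.07  16.26   0.02] a [1.00e-03 2.00e-03 1.46e+00]
d [-16.73  16.35   0.02] a [1.000e-03 2.000e-03 1.622e+00]
```

View pics/c2.png

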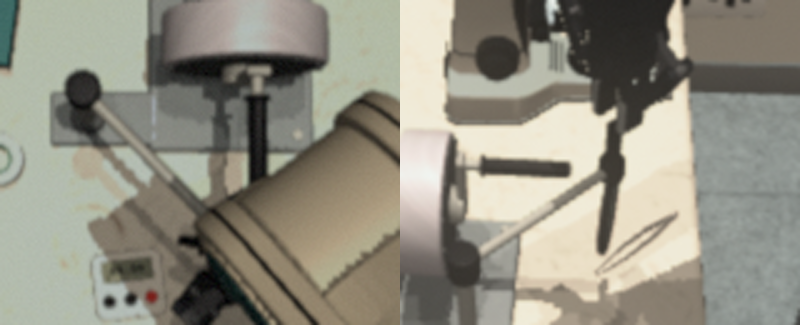

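The pin is between the fingers (side crop about (615,120)); swinging now.

Request:
send_rows([
  {"ax": 0, "ay": 0, "az": 0.08, "dx": 0.3, "dy": 1.3, "dz": 0, "hand": 0.75},
  {"ax": 0, "ay": 0, "az": 0.16, "dx": 0.3, "dy": 2.6, "dz": 0, "hand": 0.75},
  {"ax": 0, "ay": 0, "az": 0.24, "dx": 0, "dy": 3.9, "dz": 0, "hand": 0.75},
  {"ax": 0, "ay": 0, "az": 0.32, "dx": -0.35, "dy": 5.2, "dz": 0, "hand": 0.75},
  {"ax": 0, "ay": 0, "az": 0.4, "dx": -0.8, "dy": 6.4, "dz": 0, "hand": 0.75},
  {"ax": 0, "ay": 0, "az": 0.48, "dx": -1.4, "dy": 7.6, "dz": 0, "hand": 0.75},
  {"ax": 0, "ay": 0, "az": 0.56, "dx": -2.05, "dy": 8.75, "dz": 0, "hand": 0.75},
  {"ax": 0, "ay": 0, "az": 0.65, "dx": -2.8, "dy": 9.85, "dz": 0, "hand": 0.75},
  {"ax": 0, "ay": 0, "az": 0.73, "dx": -3.65, "dy": 10.9, "dz": 0, "hand": 0.75},
  {"ax": 0, "ay": 0, "az": 0.81, "dx": -4.6, "dy": 11.85, "dz": 0, "hand": 0.75},
])

```text
clock: 3.0
eef_pos: [379.5, 343.9, 218.1]
tool_rot: [3.141, 0.001, 3.063]
force: [0.5, -0.2, -0.1]
width: 21.5
gripper_force: 0.0
```

```bash
python3 - <<'E'
from h import *
P=np.array([543.6,330.9])
L=[]
for k in range(1,11):
    g=-137.8-46.5-k*5.4; L.append((*(P+164*np.array([np.cos(np.radians(g)),np.sin(np.radians(g))])),read_state()["eef_pos"][2],-2.406-np.radians(46.5+k*5.4)))
go(*L)
E
```

```text
t3.0 [379.5 343.9 218.1] [3.141e+00 1.000e-03 3.063e+00] F [ 0.5 -0.2 -0.1] q7 0.72
d [-0.13  1.47  0.  ] a [0.001 0.001 0.092]
d [-0.34  3.    0.  ] a [0.001 0.    0.186]
d [-0.7   4.51  0.  ] a [0.001 0.    0.28 ]
d [-1.19  5.97  0.01] a [0.001 0.    0.374]
d [-1.82  7.38  0.01] a [0.001 0.    0.469]
d [-2.59  8.73  0.01] a [0.001 0.    0.563]
d [-3.47  9.99  0.01] a [0.001 0.    0.657]
d [-4.470e+00  1.117e+01  1.000e-02] a [0.001 0.    0.751]
d [-5.57 12.25  0.02] a [0.001 0.    0.846]
d [-6.78 13.22  0.02] a [0.001 0.    0.94 ]
```

```bash
python3 - <<'E'
from h import *
import cv2
D=load()
a=D["top"]["pixels"][140:270,200:360,::-1];b=D["side"]["pixels"][130:260,200:360,::-1]
cv2.imwrite("pics/c3.png",np.hstack([cv2.resize(x,(400,325),interpolation=2) for x in(a,b)]))
E
```

```text
(no output)
```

View pics/c3.png

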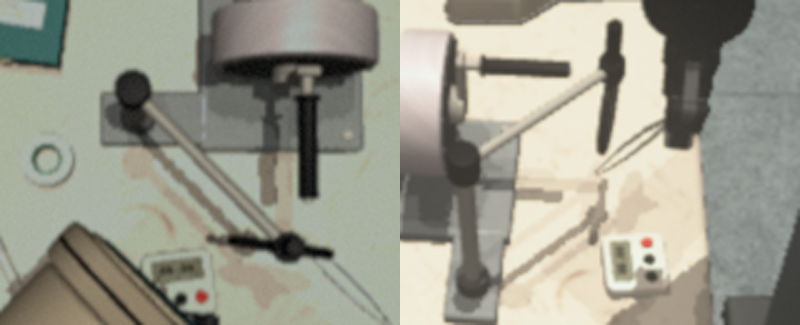

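The pin was missed: it is still at its start, its top at side pixel about (285.5,140), collar about (285.5,157).

```bash
python3 - <<'E'
from h import *
import cv2
np.set_printoptions(precision=1,suppress=True)
D=load()
for p in((316,238.3),(316,240),(317,241)):print(tri(D,(285.5,139.5),p))
# side view ray, intersect z=248
print("side@248",plane(D["side"],285.5,139.5,248),"top@248",plane(D["top"],316,239,248),"side collar@200",plane(D["side"],285.7,156.7,200))
X=read_state()["eef_pos"];print(X,proj(D["side"],X),proj(D["top"],X))
for n,sl in(("top",np.s_[222:258,290:340]),("side",np.s_[130:205,268:306])):
    g=D[n]["pixels"][sl].max(2);m=(g<75).astype(int)
    print(n);[print(sl[0].start+i,''.join('.#'[v] for v in r)) for i,r in enumerate(m)]
E
```

```text
(array([424.6, 224.4, 250.4]), np.float64(1.93854888775967))
(array([423.1, 224.4, 250.3]), np.float64(0.982494946271346))
(array([422.2, 222.4, 248.3]), np.float64(2.639574371963959))
side@248 [423.4 222.  248. ] top@248 [424.3 224.1 248. ] side collar@200 [420.4 225.6 200. ]
[379.5 342.8 217.7] [307.8 194.6] [248.9 266. ]
top
222 ..................................................
223 ..................................................
224 ..................................................
225 ..................................................
226 ..................................................
227 ..................................................
228 ..................................................
229 ..................................................
230 ..................................................
231 ..................................................
232 ..................................................
233 .......................####.......................
234 ..########............#######.....................
235 .############........#########....................

[... 3739 characters left out ...]
............
189 ............##........................
190 ......................................
191 ......................................
192 ......................................
193 ......................................
194 ......................................
195 ......................................
196 ......................................
197 ......................................
198 ......................................
199 ......................................
200 ......................................
201 ......................................
202 ......................................
203 ......................................
204 ......................................
```

```bash
python3 - <<'E'
from h import *
import cv2
D=load();d=D["side"];S=read_state();X=S["eef_pos"];R=Ro.from_euler("xyz",S["tool_rot"])
print(X,S["width"])
b=np.ascontiguousarray(d["pixels"][120:230,260:370,::-1])
b=cv2.resize(b,(560,560),interpolation=2);k=560/110
for o,c in(((0,0,0),(0,0,255)),((0,10.5,0),(0,255,0)),((0,-10.5,0),(255,0,0)),((0,0,-19),(0,255,255))):
    p=(proj(d,X+R.apply(o))-[260,120]+.5)*k;cv2.circle(b,tuple(int(v) for v in p),4,c,-1);print(p)
cv2.imwrite("pics/c4.png",b)
E
```

```text
[379.63723784 342.06852901 217.63661274] 21.220945905922314
[245.43879425 381.21784263]
[244.51650938 402.59565266]
[246.34753589 360.15395349]
[250.12761232 349.93805075]
```

View pics/c4.png

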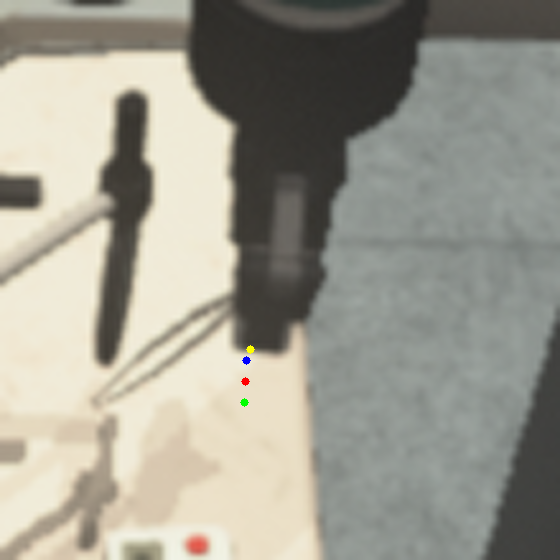

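Request:
send_rows([
  {"ax": 0, "ay": 0, "az": 0, "dx": 0, "dy": 0, "dz": 0, "hand": 1},
  {"ax": 0, "ay": 0, "az": 0, "dx": 0, "dy": 0, "dz": 0, "hand": 1},
  {"ax": 0, "ay": 0, "az": 0, "dx": 0, "dy": 0, "dz": 0, "hand": 1},
  {"ax": 0, "ay": 0, "az": 0, "dx": 0, "dy": 0, "dz": 0, "hand": 1},
])

```text
clock: 3.7
eef_pos: [379.6, 342.8, 217.5]
tool_rot: [3.142, -0.0, 3.066]
force: [-0.1, -0.1, 0.2]
width: -0.1
gripper_force: 0.0
```

```bash
python3 - <<'E'
from h import *
import cv2
D=load();d=D["side"];S=read_state();X=S["eef_pos"];R=Ro.from_euler("xyz",S["tool_rot"])
print(X,S["width"],S["qpos"])
out=[]
for n in("side","top"):
    d=D[n];P=proj(d,X);print(n,P,"cam",-np.array(d["R"]).T@d["t"])
    o=np.array([P[0]-50,P[1]-70]).astype(int) if n=="side" else np.array([180,220])
    b=np.ascontiguousarray(d["pixels"][o[1]:o[1]+110,o[0]:o[0]+100,::-1]);b=cv2.resize(b,None,fx=4,fy=4,interpolation=2)
    for e,c in(((0,0,0),(0,0,255)),((0,0,-54-19),(0,255,255))):
        p=(proj(d,X+R.apply(e))-o+.5)*4;cv2.circle(b,tuple(int(v) for v in p),3,c,-1)
    out.append(b);print(o)
cv2.imwrite("pics/c5.png",np.hstack(out))
E
```

```text
[379.57786353 342.94562094 217.4773835 ] -0.009405515004333486 [-0.82048442  0.40070473  0.04319039  1.86895173 -0.02198534  0.87235776
  0.72845232]
side [307.75280598 194.78368781] cam [467.90504898 900.15876034 913.70994243]
[257 124]
top [248.75331347 265.99057474] cam [ 427.82589634  313.69732443 1029.69496841]
[180 220]
```

View pics/c5.png

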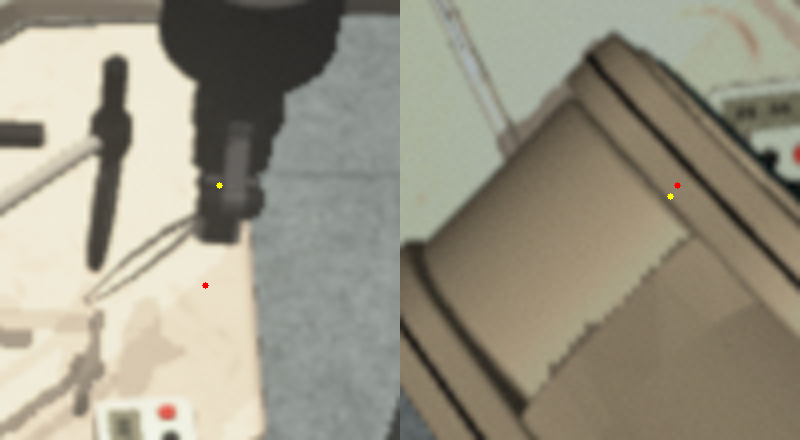

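Shut tip appears at side pixel (312,184) but the reported TCP projects to (308,195): a real offset between reported and seen hand. I'll check it in the start pictures, where both views show the hand.

```bash
python3 - <<'E'
from h import *
import cv2
D=load();X=np.array([220.1,611.1,192.4]);R=Ro.from_euler("xyz",[np.pi,0,2.796])
out=[]
for n,o in(("side",(385,270)),("top",(20,344))):
    d=D[n];b=cv2.imread(f"pics/{n}0.png")
    b=cv2.resize(b[o[1]:o[1]+110,o[0]:o[0]+100],None,fx=4,fy=4,interpolation=2);b=cv2.copyMakeBorder(b,0,440-b.shape[0],0,0,0)
    for e,c in(((0,0,0),(0,0,255)),((0,42,-13),(0,255,0)),((0,-42,-13),(255,0,0)),((0,0,-73),(0,255,255))):
        p=(proj(d,X+R.apply(e))-o+.5)*4;cv2.circle(b,tuple(int(v) for v in p),4,c,-1);print(n,p/4+o)
    out.append(b)
cv2.imwrite("pics/c6.png",np.clip(np.hstack(out)*1.6,0,255).astype(np.uint8))
E
```

```text
side [412.27466248 336.83693885]
side [410.05771196 358.35582711]
side [418.60619355 310.73987677]
side [425.48678682 318.26108283]
top [104.73490115 358.51423534]
top [ 80.25989655 352.84204366]
top [124.14804148 368.07659159]
top [ 89.07828688 370.21040309]
```

View pics/c6.png

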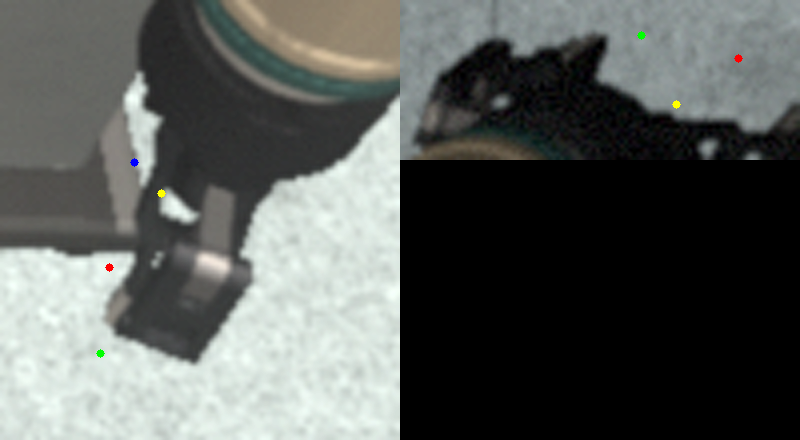

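```bash
python3 - <<'E'
from h import *
np.set_printoptions(precision=1,suppress=True)
D=load();X=np.array([220.1,611.1,192.4]);R=Ro.from_euler("xyz",[np.pi,0,2.796])
print("expected +y fingertip pad, back:",X+R.apply([0,42,-13]),X+R.apply([0,57,-13]), "corners", X+R.apply([11,50,-13]),X+R.apply([-11,50,-13]))
for ps,pt in(((423.7,356.2),(70,354)),((413.7,352.5),(70,353)),((433.7,360),(70,354)),((423.7,356.2),(58,352))):print(tri(D,ps,pt))
S=(413.7,352.5),(433.7,360)
for z in(160,180,200,220,240,260):print(z,[plane(D["side"],*p,z) for p in S],[np.linalg.norm(plane(D["side"],*S[0],z)-plane(D["side"],*S[1],z))],plane(D["top"],70,354,z))
E
```

```text
expected +y fingertip pad, back: [234.3 650.6 205.4] [239.4 664.7 205.4] corners [226.7 661.9 205.4] [247.4 654.4 205.4]
(array([231. , 657.6, 235.1]), np.float64(15.763553463485147))
(array([239.7, 654.2, 238.9]), np.float64(3.6278754988529696))
(array([223.4, 661. , 232.3]), np.float64(29.39757345126529))
(array([240.6, 666.8, 261. ]), np.float64(16.32700981798188))
160 [array([210.9, 625.5, 160. ]), array([180.4, 636.8, 160. ])] [np.float64(32.48871299720859)] [221.1 687.7 160. ]
180 [array([217.7, 632.8, 180. ]), array([188. , 643.8, 180. ])] [np.float64(31.62661177846699)] [225.9 679.1 180. ]
200 [array([224.5, 640.1, 200. ]), array([195.7, 650.8, 200. ])] [np.float64(30.76451055972543)] [230.6 670.5 200. ]
220 [array([231.3, 647.4, 220. ]), array([203.3, 657.8, 220. ])] [np.float64(29.9024093409838)] [235.4 661.9 220. ]
240 [array([238.2, 654.7, 240. ]), array([210.9, 664.8, 240. ])] [np.float64(29.04030812224223)] [240.1 653.3 240. ]
260 [array([245., 662., 260.]), array([218.6, 671.8, 260. ])] [np.float64(28.178206903500605)] [244.9 644.7 260. ]
```

The seen fingertips are about 35 mm higher (and ~8 mm towards -x) than the reported TCP implies, which explains the miss. I go back and lower deeper; the open fingers straddle the arm either way.

```bash
python3 -c "
from h import *
go((430,226,270,-2.406))"
```

```text
t4.0 [379.5 343.  217.4] [-3.142 -0.     3.066] F [ 0.5 -0.  -0. ] q7 0.73
d [ -5.92 -11.28  -5.26] a [ 0.    -0.    -0.811]
```

Request:
send_rows([
  {"ax": 0, "ay": 0, "az": 0, "dx": 0, "dy": 0, "dz": -5, "hand": 0.5},
  {"ax": 0, "ay": 0, "az": -0.8, "dx": -5.9, "dy": -11.3, "dz": -5.3, "hand": 0.5},
  {"ax": 0, "ay": 0, "az": -0.81, "dx": -5.9, "dy": -11.3, "dz": -5.3, "hand": 0.5},
  {"ax": 0, "ay": 0, "az": -0.81, "dx": -5.9, "dy": -11.3, "dz": -5.3, "hand": 0.5},
  {"ax": 0, "ay": 0, "az": -0.81, "dx": -5.9, "dy": -11.3, "dz": -5.3, "hand": 0.5},
  {"ax": 0, "ay": 0, "az": -0.81, "dx": -5.9, "dy": -11.3, "dz": -5.3, "hand": 0.5},
  {"ax": 0, "ay": 0, "az": -0.81, "dx": -5.9, "dy": -11.3, "dz": -5.3, "hand": 0.5},
  {"ax": 0, "ay": 0, "az": -0.81, "dx": -5.9, "dy": -11.3, "dz": -5.3, "hand": 0.5},
  {"ax": 0, "ay": 0, "az": -0.81, "dx": -5.9, "dy": -11.3, "dz": -5.3, "hand": 0.5},
])

```text
clock: 4.9
eef_pos: [429.8, 225.8, 270.4]
tool_rot: [3.142, -0.0, -2.41]
force: [0.3, -0.0, -0.8]
width: 42.6
gripper_force: 0.0
```

Request:
send_rows([
  {"ax": 0, "ay": 0, "az": 0, "dx": 0, "dy": 0, "dz": 1.5, "hand": 0.5},
  {"ax": 0, "ay": 0, "az": 0, "dx": 0, "dy": 0, "dz": 3, "hand": 0.5},
  {"ax": 0, "ay": 0, "az": 0, "dx": 0, "dy": 0, "dz": 4.5, "hand": 0.5},
  {"ax": 0, "ay": 0, "az": 0, "dx": 0, "dy": 0, "dz": 6, "hand": 0.5},
  {"ax": 0, "ay": 0, "az": 0, "dx": 0, "dy": 0, "dz": 7, "hand": 0.5},
  {"ax": 0, "ay": 0, "az": 0, "dx": 0, "dy": 0, "dz": 7.8, "hand": 0.5},
  {"ax": 0, "ay": 0, "az": 0, "dx": 0, "dy": 0, "dz": 7.8, "hand": 0.5},
])

```text
clock: 5.6
eef_pos: [429.2, 225.6, 191.7]
tool_rot: [3.141, -0.002, -2.408]
force: [1.0, 0.1, 0.5]
width: 42.2
gripper_force: 0.0
```

Request:
send_rows([
  {"ax": 0, "ay": 0, "az": 0, "dx": 0, "dy": 0, "dz": 0, "hand": 1},
  {"ax": 0, "ay": 0, "az": 0, "dx": 0, "dy": 0, "dz": 0, "hand": 1},
  {"ax": 0, "ay": 0, "az": 0, "dx": 0, "dy": 0, "dz": 0, "hand": 1},
  {"ax": 0, "ay": 0, "az": 0, "dx": 0, "dy": 0, "dz": 0, "hand": 1},
  {"ax": 0, "ay": 0, "az": 0, "dx": 0, "dy": 0, "dz": 0, "hand": 1},
])

```text
clock: 6.1
eef_pos: [430.3, 226.1, 193.2]
tool_rot: [-3.141, 0.001, -2.408]
force: [-0.7, 0.1, 5.7]
width: 11.2
gripper_force: 58.6
```

```bash
python3 - <<'E'
from h import *
import cv2
D=load();S=read_state();X=S["eef_pos"]
print(X,S["width"],S["gripper_force"],S["force"])
b=D["side"]["pixels"][100:230,220:370,::-1];b=np.ascontiguousarray(cv2.resize(b,None,fx=4,fy=4,interpolation=2))
for z in(0,19,35):
    cv2.circle(b,tuple(int(v) for v in (proj(D["side"],X+[0,0,z])-[220,100]+.5)*4),3,(0,0,255),-1)
cv2.imwrite("pics/c7.png",b)
E
```

```text
[430.29931561 226.15612672 193.20891145] 11.51742197584274 58.579564690589905 [-0.88554627 -0.73466732  5.69713826]
```

View pics/c7.png

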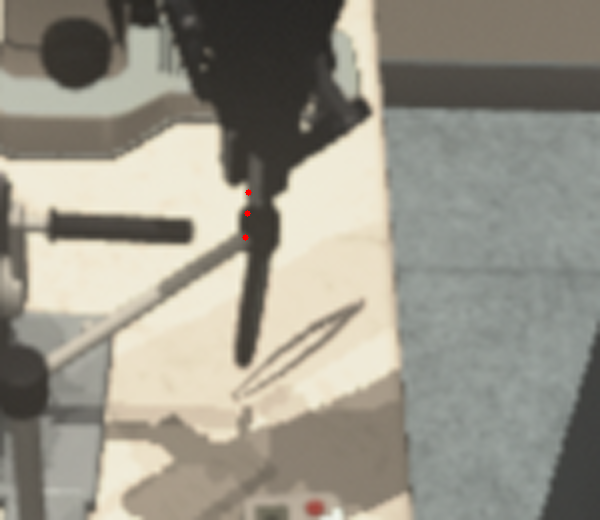

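The fingers hold only the very top of the pin (tips about crop (258,185), collar (260,225)). Lowering 15 mm and regripping.

Request:
send_rows([
  {"ax": 0, "ay": 0, "az": 0, "dx": 0, "dy": 0, "dz": 0, "hand": 0.5},
  {"ax": 0, "ay": 0, "az": 0, "dx": 0, "dy": 0, "dz": 0, "hand": 0.5},
  {"ax": 0, "ay": 0, "az": 0, "dx": 0, "dy": 0, "dz": 0.7, "hand": 0.5},
  {"ax": 0, "ay": 0, "az": 0, "dx": 0, "dy": 0, "dz": 1.5, "hand": 0.5},
  {"ax": 0, "ay": 0, "az": 0, "dx": 0, "dy": 0, "dz": 1.5, "hand": 1},
  {"ax": 0, "ay": 0, "az": 0, "dx": 0, "dy": 0, "dz": 1.5, "hand": 1},
  {"ax": 0, "ay": 0, "az": 0, "dx": 0, "dy": 0, "dz": 1.5, "hand": 1},
  {"ax": 0, "ay": 0, "az": 0, "dx": 0, "dy": 0, "dz": 1.5, "hand": 1},
])

```text
clock: 7.0
eef_pos: [429.5, 225.7, 177.1]
tool_rot: [3.141, -0.001, -2.407]
force: [0.5, -0.1, -4.8]
width: 12.4
gripper_force: 58.4
```

```bash
python3 - <<'E'
from h import *
s=read_state()["eef_pos"]
P=np.array([545,332]);v=s[:2]-P;r=np.hypot(*v);g0=np.degrees(np.arctan2(v[1],v[0]));print(r,g0)
go(*[(*(P+r*np.array([np.cos(np.radians(g)),np.sin(np.radians(g))])),s[2],-2.407+np.radians(g-g0)) for g in g0-5*np.arange(1,11)])
E
```

```text
156.97511249523018 -137.3663949053236
t7.0 [429.5 225.7 177.1] [ 3.141e+00 -1.000e-03 -2.407e+00] F [ 0.5 -0.1 -4.8] q7 1.71
d [-0.05  1.37  0.  ] a [ 0.    -0.001  0.087]
d [-0.21  2.73  0.  ] a [ 0.    -0.001  0.174]
d [-0.49  4.07  0.  ] a [ 0.    -0.001  0.261]
d [-0.89  5.38  0.  ] a [ 0.    -0.001  0.349]
d [-1.4   6.65  0.  ] a [ 0.    -0.001  0.436]
d [-2.02  7.87  0.  ] a [ 0.    -0.001  0.523]
d [-2.75  9.03 -0.  ] a [-0.    -0.001  0.61 ]
d [-3.57 10.13 -0.  ] a [-0.    -0.001  0.698]
d [-4.49 11.15 -0.  ] a [-0.    -0.001  0.785]
d [-5.49 12.08 -0.  ] a [-0.    -0.001  0.872]
```

Request:
send_rows([
  {"ax": 0, "ay": 0, "az": 0.09, "dx": -0.05, "dy": 1.35, "dz": 0, "hand": 1},
  {"ax": 0, "ay": 0, "az": 0.17, "dx": -0.2, "dy": 2.7, "dz": 0, "hand": 1},
  {"ax": 0, "ay": 0, "az": 0.26, "dx": -0.5, "dy": 4.05, "dz": 0, "hand": 1},
  {"ax": 0, "ay": 0, "az": 0.35, "dx": -0.9, "dy": 5.4, "dz": 0, "hand": 1},
  {"ax": 0, "ay": 0, "az": 0.43, "dx": -1.4, "dy": 6.65, "dz": 0, "hand": 1},
  {"ax": 0, "ay": 0, "az": 0.52, "dx": -2.0, "dy": 7.85, "dz": 0, "hand": 1},
  {"ax": 0, "ay": 0, "az": 0.61, "dx": -2.75, "dy": 9.0, "dz": 0, "hand": 1},
])

```text
clock: 7.7
eef_pos: [389.5, 310.6, 177.2]
tool_rot: [-3.14, -0.001, -3.021]
force: [0.4, -1.8, -4.2]
width: 12.2
gripper_force: 58.7
```

```bash
python3 - <<'E'
from h import *
S=read_state();s=S["eef_pos"];print(S["width"],S["gripper_force"])
D=load();d=D["side"]
m=d["pixels"][100:220,220:340].max(2)<75
for i in range(0,120,3):print(100+i,''.join('.#'[int(v)] for v in m[i,::2]))
P=np.array([545,332]);v=s[:2]-P;r=np.hypot(*v);g0=np.degrees(np.arctan2(v[1],v[0]));print(r,g0)
go(*[(*(P+r*np.array([np.cos(np.radians(g)),np.sin(np.radians(g))])),s[2],S["tool_rot"][2]+np.radians(g-g0)) for g in g0-6.4*np.arange(1,11)])
E
```

```text
12.202637931545048 58.69951844215393
100 ..............######.###############..........#######.......
103 ..............######.....########...........................
106 .......######..#..#......#########..........................
109 ......########.#........##########..........................
112 .....#########..........###########.#.......................
115 ......########..........###########.###.................##..
118 .......######.............########..######............####..
121 .........#..........................########################
124 ...................................####..###################
127 ...................................######............###....
130 ...................................#####################....
133 ...................................#####################....
136 ...................................#####################....
139 ....................................###################.....
142 .....................................##################.....
145 ......................................###############.......
148 ...................
[... 1500 characters left out ...]
............#.......................
156.93882625995164 -172.1551431052709
t7.8 [389.3 312.8 177.2] [ 3.141 -0.    -3.015] F [-0.1  2.3 -4.8] q7 1.02
d [-0.08  1.52  0.  ] a [ 0.001 -0.     0.117]
d [-0.35  3.25  0.  ] a [ 0.001 -0.     0.229]
d [-0.82  4.94  0.  ] a [ 0.001 -0.     0.341]
d [-1.47  6.57  0.  ] a [ 0.001 -0.     0.452]
d [-2.29  8.12  0.  ] a [ 0.001 -0.     0.564]
d [-3.29  9.56  0.01] a [ 0.001 -0.     0.676]
d [-4.440e+00  1.088e+01  1.000e-02] a [ 0.001 -0.     0.788]
d [-5.730e+00  1.207e+01  1.000e-02] a [ 0.001 -0.     0.899]
d [-7.14e+00  1.31e+01  1.00e-02] a [ 1.000e-03 -0.000e+00  1.011e+00]
d [-8.660e+00  1.397e+01  1.000e-02] a [ 1.000e-03 -1.000e-03  1.123e+00]
```

Request:
send_rows([
  {"ax": 0, "ay": 0, "az": 0.12, "dx": -0.1, "dy": 1.5, "dz": 0, "hand": 1},
  {"ax": 0, "ay": 0, "az": 0.23, "dx": -0.35, "dy": 3.25, "dz": 0, "hand": 1},
  {"ax": 0, "ay": 0, "az": 0.34, "dx": -0.8, "dy": 4.95, "dz": 0, "hand": 1},
  {"ax": 0, "ay": 0, "az": 0.45, "dx": -1.45, "dy": 6.55, "dz": 0, "hand": 1},
  {"ax": 0, "ay": 0, "az": 0.56, "dx": -2.3, "dy": 8.1, "dz": 0, "hand": 1},
  {"ax": 0, "ay": 0, "az": 0.68, "dx": -3.3, "dy": 9.55, "dz": 0, "hand": 1},
  {"ax": 0, "ay": 0, "az": 0.79, "dx": -4.45, "dy": 10.9, "dz": 0, "hand": 1},
  {"ax": 0, "ay": 0, "az": 0.9, "dx": -5.75, "dy": 12.05, "dz": 0, "hand": 1},
  {"ax": 0, "ay": 0, "az": 1.01, "dx": -7.15, "dy": 13.1, "dz": 0, "hand": 1},
  {"ax": 0, "ay": 0, "az": 1.06, "dx": -7.9, "dy": 13.5, "dz": 0, "hand": 1},
])

```text
clock: 8.8
eef_pos: [449.7, 457.8, 177.2]
tool_rot: [-3.141, -0.004, 2.208]
force: [-4.5, 4.4, -0.4]
width: 12.4
gripper_force: 59.4
```

Request:
send_rows([
  {"ax": 0, "ay": 0, "az": 0, "dx": 0, "dy": 0, "dz": 0, "hand": 1},
  {"ax": 0, "ay": 0, "az": 0, "dx": 0, "dy": 0, "dz": 0, "hand": 0.5},
  {"ax": 0, "ay": 0, "az": 0, "dx": 0, "dy": 0, "dz": 0, "hand": 0.5},
  {"ax": 0, "ay": 0, "az": 0, "dx": 0, "dy": 0, "dz": 0, "hand": 0.5},
  {"ax": 0, "ay": 0, "az": 0, "dx": 0, "dy": 0, "dz": -4, "hand": 0.5},
  {"ax": 0, "ay": 0, "az": 0, "dx": 0, "dy": 0, "dz": -8, "hand": 0.5},
  {"ax": 0, "ay": 0, "az": 0, "dx": 0, "dy": 0, "dz": -10, "hand": 0.5},
])

```text
clock: 9.5
eef_pos: [453.5, 454.9, 281.5]
tool_rot: [3.136, -0.0, 2.205]
force: [0.4, 0.2, 0.1]
width: 42.9
gripper_force: 0.0
```

```bash
python3 -c "
from h import *
go((497,199,260,3.11))"
```

```text
t9.5 [453.5 454.9 281.5] [ 3.136 -0.     2.205] F [0.4 0.2 0.1] q7 0.00
d [-23.19 -11.68   2.08] a [ 0.005  0.002 -0.905]
```

Request:
send_rows([
  {"ax": 0, "ay": 0, "az": -0.13, "dx": -4, "dy": -2, "dz": 0, "hand": 0.5},
  {"ax": 0, "ay": 0, "az": -0.905, "dx": -23.2, "dy": -11.7, "dz": 2, "hand": 0.5},
  {"ax": 0, "ay": 0, "az": -0.905, "dx": -23.2, "dy": -11.7, "dz": 2, "hand": 0.5},
  {"ax": 0, "ay": 0, "az": -0.905, "dx": -23.2, "dy": -11.7, "dz": 2, "hand": 0.5},
  {"ax": 0, "ay": 0, "az": -0.905, "dx": -23.2, "dy": -11.7, "dz": 2, "hand": 0.5},
  {"ax": 0, "ay": 0, "az": -0.905, "dx": -23.2, "dy": -11.7, "dz": 2, "hand": 0.5},
  {"ax": 0, "ay": 0, "az": -0.905, "dx": -23.2, "dy": -11.7, "dz": 2, "hand": 0.5},
  {"ax": 0, "ay": 0, "az": -0.905, "dx": -23.2, "dy": -11.7, "dz": 2, "hand": 0.5},
  {"ax": 0, "ay": 0, "az": -0.905, "dx": -23.2, "dy": -11.7, "dz": 2, "hand": 0.5},
])

```text
clock: 10.4
eef_pos: [494.8, 200.4, 257.6]
tool_rot: [3.141, 0.0, 3.111]
force: [-0.5, 0.7, 0.0]
width: 42.6
gripper_force: 0.0
```

```bash
python3 - <<'E'
from h import *
import cv2
D=load();S=read_state();X=S["eef_pos"];go((497,199,118,3.11))
R=Ro.from_euler("xyz",S["tool_rot"])
out=[]
for n,o in(("side",(200,80)),("top",(160,130))):
    d=D[n];b=np.ascontiguousarray(cv2.resize(d["pixels"][o[1]:o[1]+170,o[0]:o[0]+160,::-1],None,fx=2.5,fy=2.5,interpolation=2))
    for q in ([0,0,0],[0,0,-35]):cv2.circle(b,tuple(int(v) for v in (proj(d,X+R.apply(q))-o+.5)*2.5),2,(0,0,255),-1)
    out.append(b)
cv2.imwrite("pics/c8.png",np.hstack(out))
E
```

```text
t10.5 [494.7 200.4 257.4] [ 3.141 -0.     3.112] F [ 0.  -0.5 -0. ] q7 1.20
d [-0.24 -0.14 13.94] a [ 0.    -0.     0.002]
```

View pics/c8.png

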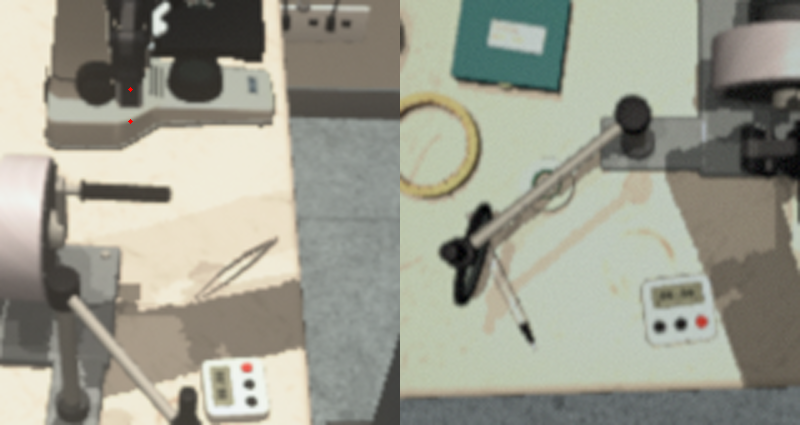

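The magnifier is swung out (top crop: pillar (632,116), pin (460,248), about 1.8 rad); in the side crop the hand (130,105) stands above the handle (80–170,192).

Request:
send_rows([
  {"ax": 0, "ay": 0, "az": 0, "dx": -0.2, "dy": -0.1, "dz": 3, "hand": 0.5},
  {"ax": 0, "ay": 0, "az": 0, "dx": -0.2, "dy": -0.1, "dz": 6, "hand": 0.5},
  {"ax": 0, "ay": 0, "az": 0, "dx": -0.2, "dy": -0.1, "dz": 8, "hand": 0.5},
  {"ax": 0, "ay": 0, "az": 0, "dx": -0.2, "dy": -0.1, "dz": 10, "hand": 0.5},
  {"ax": 0, "ay": 0, "az": 0, "dx": -0.2, "dy": -0.1, "dz": 12, "hand": 0.5},
  {"ax": 0, "ay": 0, "az": 0, "dx": -0.2, "dy": -0.1, "dz": 13, "hand": 0.5},
  {"ax": 0, "ay": 0, "az": 0, "dx": -0.2, "dy": -0.1, "dz": 13.9, "hand": 0.5},
  {"ax": 0, "ay": 0, "az": 0, "dx": -0.2, "dy": -0.1, "dz": 13.9, "hand": 0.5},
])

```text
clock: 11.3
eef_pos: [496.4, 197.9, 117.7]
tool_rot: [-3.141, -0.001, 3.111]
force: [-0.6, -0.1, 0.9]
width: 42.5
gripper_force: 0.0
```

Request:
send_rows([
  {"ax": 0, "ay": 0, "az": 0, "dx": 0, "dy": 0, "dz": 0, "hand": 1},
  {"ax": 0, "ay": 0, "az": 0, "dx": 0, "dy": 0, "dz": 0, "hand": 1},
  {"ax": 0, "ay": 0, "az": 0, "dx": 0, "dy": 0, "dz": 0, "hand": 1},
  {"ax": 0, "ay": 0, "az": 0, "dx": 0, "dy": 0, "dz": 0, "hand": 1},
  {"ax": 0, "ay": 0, "az": 0, "dx": 0, "dy": 0, "dz": 0, "hand": 1},
])

```text
clock: 11.8
eef_pos: [497.7, 199.2, 119.5]
tool_rot: [3.139, 0.002, 3.111]
force: [-0.6, 4.1, 6.2]
width: 13.7
gripper_force: 59.0
```

```bash
python3 - <<'E'
from h import *
import cv2
D=load();S=read_state();X=S["eef_pos"];go();print(S["width"],S["gripper_force"])
out=[]
for n,o in(("side",(200,80)),("top",(250,130))):
    d=D[n];b=np.ascontiguousarray(cv2.resize(d["pixels"][o[1]:o[1]+140,o[0]:o[0]+110,::-1],None,fx=3.6,fy=3.6,interpolation=2))
    for q in (0,35,54):cv2.circle(b,tuple(int(v) for v in (proj(d,X+[0,0,q])-o+.5)*3.6),2,(0,0,255),-1)
    out.append(b)
cv2.imwrite("pics/c9.png",np.hstack(out))
E
```

```text
t11.9 [497.7 199.2 119.5] [3.139e+00 2.000e-03 3.111e+00] F [-1.1  4.3  5.4] q7 1.25
14.045251616951365 59.01345670223236
```

View pics/c9.png

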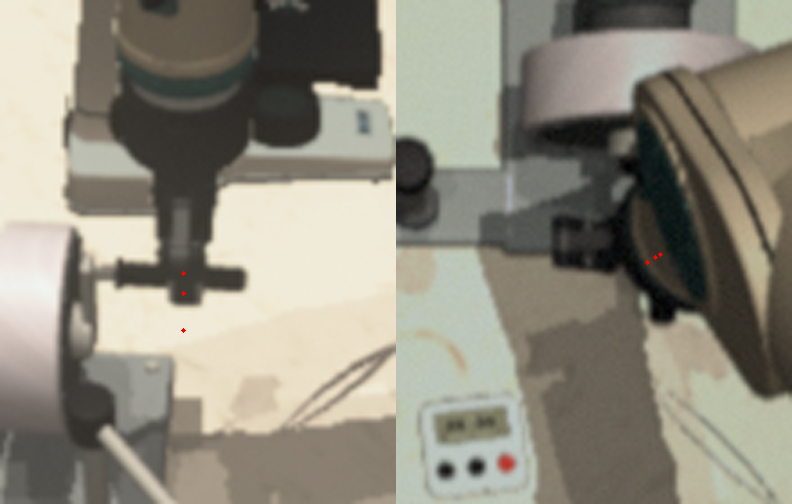

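Handle gripped between the pads (side crop: fingers (180,275) over the handle). Now lead it round and log forces.

```bash
python3 - <<'E'
import numpy as np
q0=5
for a in range(q0,365,30):
    q=np.radians(a+5*np.arange(1,7));r=np.radians(a)
    print(a,[(round(-5*(np.sin(x)-np.sin(r)),2),round(5*(np.cos(r)-np.cos(x)),2)) for x in q])
E
```

```text
5 [(np.float64(-0.43), np.float64(0.06)), (np.float64(-0.86), np.float64(0.15)), (np.float64(-1.27), np.float64(0.28)), (np.float64(-1.68), np.float64(0.45)), (np.float64(-2.06), np.float64(0.65)), (np.float64(-2.43), np.float64(0.89))]
35 [(np.float64(-0.35), np.float64(0.27)), (np.float64(-0.67), np.float64(0.56)), (np.float64(-0.96), np.float64(0.88)), (np.float64(-1.23), np.float64(1.23)), (np.float64(-1.46), np.float64(1.6)), (np.float64(-1.66), np.float64(1.98))]
65 [(np.float64(-0.17), np.float64(0.4)), (np.float64(-0.3), np.float64(0.82)), (np.float64(-0.39), np.float64(1.24)), (np.float64(-0.45), np.float64(1.68)), (np.float64(-0.47), np.float64(2.11)), (np.float64(-0.45), np.float64(2.55))]
95 [(np.float64(0.06), np.float64(0.43)), (np.float64(0.15), np.float64(0.86)), (np.float64(0.28), np.float64(1.27)), (np.float64(0.45), np.float64(1.68)), (np.float64(0.65), np.float64(2.06)), (np.float64(0.89), np.float64(2.43))]
125 [(np.float64(0.27), np.float64(0.35)), (np.float64(0.56), np.float64(0.67)), (np.float64(0.88), np.float64(0.96)), (np.float64(1.23), np.float64(1.23)), (
[... 1050 characters left out ...]
at64(-0.43)), (np.float64(-0.15), np.float64(-0.86)), (np.float64(-0.28), np.float64(-1.27)), (np.float64(-0.45), np.float64(-1.68)), (np.float64(-0.65), np.float64(-2.06)), (np.float64(-0.89), np.float64(-2.43))]
305 [(np.float64(-0.27), np.float64(-0.35)), (np.float64(-0.56), np.float64(-0.67)), (np.float64(-0.88), np.float64(-0.96)), (np.float64(-1.23), np.float64(-1.23)), (np.float64(-1.6), np.float64(-1.46)), (np.float64(-1.98), np.float64(-1.66))]
335 [(np.float64(-0.4), np.float64(-0.17)), (np.float64(-0.82), np.float64(-0.3)), (np.float64(-1.24), np.float64(-0.39)), (np.float64(-1.68), np.float64(-0.45)), (np.float64(-2.11), np.float64(-0.47)), (np.float64(-2.55), np.float64(-0.45))]
```

Request:
send_rows([
  {"ax": 0, "ay": 0, "az": 0, "dx": 0, "dy": -0.43, "dz": 0.06, "hand": 1},
  {"ax": 0, "ay": 0, "az": 0, "dx": 0, "dy": -0.86, "dz": 0.15, "hand": 1},
  {"ax": 0, "ay": 0, "az": 0, "dx": 0, "dy": -1.27, "dz": 0.28, "hand": 1},
  {"ax": 0, "ay": 0, "az": 0, "dx": 0, "dy": -1.68, "dz": 0.45, "hand": 1},
  {"ax": 0, "ay": 0, "az": 0, "dx": 0, "dy": -2.06, "dz": 0.65, "hand": 1},
  {"ax": 0, "ay": 0, "az": 0, "dx": 0, "dy": -2.43, "dz": 0.89, "hand": 1},
])

```text
clock: 12.5
eef_pos: [496.9, 175.3, 110.6]
tool_rot: [3.139, 0.002, 3.112]
force: [-1.8, 5.5, 6.6]
width: 13.7
gripper_force: 59.1
```

Request:
send_rows([
  {"ax": 0, "ay": 0, "az": 0, "dx": 0, "dy": -0.35, "dz": 0.27, "hand": 1},
  {"ax": 0, "ay": 0, "az": 0, "dx": 0, "dy": -0.67, "dz": 0.56, "hand": 1},
  {"ax": 0, "ay": 0, "az": 0, "dx": 0, "dy": -0.96, "dz": 0.88, "hand": 1},
  {"ax": 0, "ay": 0, "az": 0, "dx": 0, "dy": -1.23, "dz": 1.23, "hand": 1},
  {"ax": 0, "ay": 0, "az": 0, "dx": 0, "dy": -1.46, "dz": 1.6, "hand": 1},
  {"ax": 0, "ay": 0, "az": 0, "dx": 0, "dy": -1.66, "dz": 1.98, "hand": 1},
])

```text
clock: 13.1
eef_pos: [496.4, 158.4, 90.4]
tool_rot: [3.139, 0.002, 3.112]
force: [-0.3, 5.7, 4.2]
width: 13.8
gripper_force: 58.9
```

Request:
send_rows([
  {"ax": 0, "ay": 0, "az": 0, "dx": 0, "dy": -0.17, "dz": 0.4, "hand": 1},
  {"ax": 0, "ay": 0, "az": 0, "dx": 0, "dy": -0.3, "dz": 0.82, "hand": 1},
  {"ax": 0, "ay": 0, "az": 0, "dx": 0, "dy": -0.39, "dz": 1.24, "hand": 1},
  {"ax": 0, "ay": 0, "az": 0, "dx": 0, "dy": -0.45, "dz": 1.68, "hand": 1},
  {"ax": 0, "ay": 0, "az": 0, "dx": 0, "dy": -0.47, "dz": 2.11, "hand": 1},
  {"ax": 0, "ay": 0, "az": 0, "dx": 0, "dy": -0.45, "dz": 2.55, "hand": 1},
])

```text
clock: 13.7
eef_pos: [496.2, 154.2, 64.8]
tool_rot: [3.139, 0.002, 3.112]
force: [-0.6, 5.9, 5.0]
width: 13.6
gripper_force: 59.0
```

Request:
send_rows([
  {"ax": 0, "ay": 0, "az": 0, "dx": 0, "dy": 0.06, "dz": 0.43, "hand": 1},
  {"ax": 0, "ay": 0, "az": 0, "dx": 0, "dy": 0.15, "dz": 0.86, "hand": 1},
  {"ax": 0, "ay": 0, "az": 0, "dx": 0, "dy": 0.28, "dz": 1.27, "hand": 1},
  {"ax": 0, "ay": 0, "az": 0, "dx": 0, "dy": 0.45, "dz": 1.68, "hand": 1},
  {"ax": 0, "ay": 0, "az": 0, "dx": 0, "dy": 0.65, "dz": 2.06, "hand": 1},
  {"ax": 0, "ay": 0, "az": 0, "dx": 0, "dy": 0.89, "dz": 2.43, "hand": 1},
])

```text
clock: 14.3
eef_pos: [496.5, 163.1, 40.7]
tool_rot: [3.139, 0.002, 3.112]
force: [-1.1, 5.8, 7.7]
width: 13.3
gripper_force: 59.3
```

Request:
send_rows([
  {"ax": 0, "ay": 0, "az": 0, "dx": 0, "dy": 0.27, "dz": 0.35, "hand": 1},
  {"ax": 0, "ay": 0, "az": 0, "dx": 0, "dy": 0.56, "dz": 0.67, "hand": 1},
  {"ax": 0, "ay": 0, "az": 0, "dx": 0, "dy": 0.88, "dz": 0.96, "hand": 1},
  {"ax": 0, "ay": 0, "az": 0, "dx": 0, "dy": 1.23, "dz": 1.23, "hand": 1},
  {"ax": 0, "ay": 0, "az": 0, "dx": 0, "dy": 1.6, "dz": 1.46, "hand": 1},
  {"ax": 0, "ay": 0, "az": 0, "dx": 0, "dy": 1.98, "dz": 1.66, "hand": 1},
])

```text
clock: 14.9
eef_pos: [497.2, 182.4, 24.5]
tool_rot: [3.14, 0.002, 3.112]
force: [-2.1, 5.3, 12.1]
width: 13.7
gripper_force: 59.7
```

Request:
send_rows([
  {"ax": 0, "ay": 0, "az": 0, "dx": 0, "dy": 0.42, "dz": 0.14, "hand": 1},
  {"ax": 0, "ay": 0, "az": 0, "dx": 0, "dy": 0.86, "dz": 0.24, "hand": 1},
  {"ax": 0, "ay": 0, "az": 0, "dx": 0, "dy": 1.3, "dz": 0.3, "hand": 1},
  {"ax": 0, "ay": 0, "az": 0, "dx": 0, "dy": 1.76, "dz": 0.33, "hand": 1},
  {"ax": 0, "ay": 0, "az": 0, "dx": 0, "dy": 2.2, "dz": 0.32, "hand": 1},
  {"ax": 0, "ay": 0, "az": 0, "dx": 0, "dy": 2.65, "dz": 0.3, "hand": 1},
])

```text
clock: 15.5
eef_pos: [497.8, 206.7, 19.9]
tool_rot: [-3.141, 0.001, 3.11]
force: [3.0, -1.6, -3.9]
width: 13.8
gripper_force: 58.6
```

Request:
send_rows([
  {"ax": 0, "ay": 0, "az": 0, "dx": 0, "dy": 0.43, "dz": -0.06, "hand": 1},
  {"ax": 0, "ay": 0, "az": 0, "dx": 0, "dy": 0.86, "dz": -0.15, "hand": 1},
  {"ax": 0, "ay": 0, "az": 0, "dx": 0, "dy": 1.27, "dz": -0.28, "hand": 1},
  {"ax": 0, "ay": 0, "az": 0, "dx": 0, "dy": 1.68, "dz": -0.45, "hand": 1},
  {"ax": 0, "ay": 0, "az": 0, "dx": 0, "dy": 2.06, "dz": -0.65, "hand": 1},
  {"ax": 0, "ay": 0, "az": 0, "dx": 0, "dy": 2.43, "dz": -0.89, "hand": 1},
])

```text
clock: 16.1
eef_pos: [498.7, 233.3, 29.5]
tool_rot: [3.14, 0.001, 3.111]
force: [5.3, 2.2, -6.5]
width: 14.2
gripper_force: 58.8
```

Request:
send_rows([
  {"ax": 0, "ay": 0, "az": 0, "dx": 0, "dy": 0.35, "dz": -0.27, "hand": 1},
  {"ax": 0, "ay": 0, "az": 0, "dx": 0, "dy": 0.67, "dz": -0.56, "hand": 1},
  {"ax": 0, "ay": 0, "az": 0, "dx": 0, "dy": 0.96, "dz": -0.88, "hand": 1},
  {"ax": 0, "ay": 0, "az": 0, "dx": 0, "dy": 1.23, "dz": -1.23, "hand": 1},
  {"ax": 0, "ay": 0, "az": 0, "dx": 0, "dy": 1.46, "dz": -1.6, "hand": 1},
  {"ax": 0, "ay": 0, "az": 0, "dx": 0, "dy": 1.66, "dz": -1.98, "hand": 1},
])

```text
clock: 16.7
eef_pos: [499.3, 249.7, 49.6]
tool_rot: [3.14, 0.002, 3.111]
force: [4.8, 2.7, -5.9]
width: 13.7
gripper_force: 59.0
```

Request:
send_rows([
  {"ax": 0, "ay": 0, "az": 0, "dx": 0, "dy": 0.17, "dz": -0.4, "hand": 1},
  {"ax": 0, "ay": 0, "az": 0, "dx": 0, "dy": 0.3, "dz": -0.82, "hand": 1},
  {"ax": 0, "ay": 0, "az": 0, "dx": 0, "dy": 0.39, "dz": -1.24, "hand": 1},
  {"ax": 0, "ay": 0, "az": 0, "dx": 0, "dy": 0.45, "dz": -1.68, "hand": 1},
  {"ax": 0, "ay": 0, "az": 0, "dx": 0, "dy": 0.47, "dz": -2.11, "hand": 1},
  {"ax": 0, "ay": 0, "az": 0, "dx": 0, "dy": 0.45, "dz": -2.55, "hand": 1},
])

```text
clock: 17.3
eef_pos: [499.4, 253.7, 75.1]
tool_rot: [3.14, 0.002, 3.111]
force: [5.4, 1.3, -5.2]
width: 13.9
gripper_force: 58.9
```

Request:
send_rows([
  {"ax": 0, "ay": 0, "az": 0, "dx": 0, "dy": -0.06, "dz": -0.43, "hand": 1},
  {"ax": 0, "ay": 0, "az": 0, "dx": 0, "dy": -0.15, "dz": -0.86, "hand": 1},
  {"ax": 0, "ay": 0, "az": 0, "dx": 0, "dy": -0.28, "dz": -1.27, "hand": 1},
  {"ax": 0, "ay": 0, "az": 0, "dx": 0, "dy": -0.45, "dz": -1.68, "hand": 1},
  {"ax": 0, "ay": 0, "az": 0, "dx": 0, "dy": -0.65, "dz": -2.06, "hand": 1},
  {"ax": 0, "ay": 0, "az": 0, "dx": 0, "dy": -0.89, "dz": -2.43, "hand": 1},
])

```text
clock: 17.9
eef_pos: [499.1, 244.5, 99.1]
tool_rot: [3.141, 0.002, 3.111]
force: [6.5, 1.9, -8.2]
width: 13.9
gripper_force: 58.6
```

Request:
send_rows([
  {"ax": 0, "ay": 0, "az": 0, "dx": 0, "dy": -0.27, "dz": -0.35, "hand": 1},
  {"ax": 0, "ay": 0, "az": 0, "dx": 0, "dy": -0.56, "dz": -0.67, "hand": 1},
  {"ax": 0, "ay": 0, "az": 0, "dx": 0, "dy": -0.88, "dz": -0.96, "hand": 1},
  {"ax": 0, "ay": 0, "az": 0, "dx": 0, "dy": -1.23, "dz": -1.23, "hand": 1},
  {"ax": 0, "ay": 0, "az": 0, "dx": 0, "dy": -1.6, "dz": -1.46, "hand": 1},
  {"ax": 0, "ay": 0, "az": 0, "dx": 0, "dy": -1.98, "dz": -1.66, "hand": 1},
])

```text
clock: 18.5
eef_pos: [498.4, 225.3, 115.2]
tool_rot: [3.14, 0.002, 3.112]
force: [6.3, 3.3, -13.6]
width: 13.8
gripper_force: 58.5
```

Request:
send_rows([
  {"ax": 0, "ay": 0, "az": 0, "dx": 0, "dy": -0.4, "dz": -0.17, "hand": 1},
  {"ax": 0, "ay": 0, "az": 0, "dx": 0, "dy": -0.82, "dz": -0.3, "hand": 1},
  {"ax": 0, "ay": 0, "az": 0, "dx": 0, "dy": -1.24, "dz": -0.39, "hand": 1},
  {"ax": 0, "ay": 0, "az": 0, "dx": 0, "dy": -1.68, "dz": -0.45, "hand": 1},
  {"ax": 0, "ay": 0, "az": 0, "dx": 0, "dy": -2.11, "dz": -0.47, "hand": 1},
  {"ax": 0, "ay": 0, "az": 0, "dx": 0, "dy": -2.55, "dz": -0.45, "hand": 1},
])

```text
clock: 19.1
eef_pos: [497.8, 203.0, 120.0]
tool_rot: [3.136, 0.002, 3.113]
force: [6.0, 10.0, -10.7]
width: 14.0
gripper_force: 59.0
```

```bash
cat > fit.py <<'E'
import numpy as np
from scipy.optimize import least_squares
M=np.array([(175.3,110.6,5.5,6.6),(158.4,90.4,5.7,4.2),(154.2,64.8,5.9,5.0),(163.1,40.7,5.8,7.7),(182.4,24.5,5.3,12.1),(206.7,19.9,-1.6,-3.9),(233.3,29.5,2.2,-6.5),(249.7,49.6,2.7,-5.9),(253.7,75.1,1.3,-5.2),(244.5,99.1,1.9,-8.2),(225.3,115.2,3.3,-13.6),(203.0,120.0,10,-10.7)])
r=least_squares(lambda p:np.hypot(M[:,0]-p[0],M[:,1]-p[1])-50,[202,70]);c=r.x;print("c",c,"res",np.round(r.fun,1))
q=np.arctan2(-(M[:,0]-c[0]),M[:,1]-c[1])%(2*np.pi)
T=-(-np.cos(q)*M[:,2]-np.sin(q)*M[:,3])  # resistance
Rd=-np.sin(q)*M[:,2]+np.cos(q)*M[:,3]
A=np.c_[np.ones(12),np.sin(q),np.cos(q)]
for w in(range(12),[i for i in range(12) if i not in(5,6)]):
    w=list(w);x=np.linalg.lstsq(A[w],T[w],rcond=None)[0];print("fit",x,"amp",np.hypot(x[1],x[2]),"res",np.round(T-A@x,1))
    # resist from heavy side: T=A sin(q+b), heavy at angle q+b from top clockwise -> rising resist when on left: -sin
    b=np.arctan2(-x[2],-x[1]);print("heavy from top = q +",b,"target q",(np.pi-b)%(2*np.pi))
print(np.round(np.degrees(q)),np.round(T,1),np.round(Rd,1))
E
python3 fit.py
```

```text
c [203.93920823  69.82661902] res [-0.2 -0.  -0.   0.2  0.2  0.  -0.1  0.   0.   0.   0.2  0.2]
fit [ 5.15259164 -0.36448175  4.05155197] amp 4.067913509145781 res [ 0.  -0.3 -0.   0.4 -0.9  0.7 -0.   0.5 -0.6 -0.1 -0.2  0.6]
heavy from top = q + -1.481076820218812 target q 4.622669473808605
fit [ 5.04970367 -0.32727019  4.2505801 ] amp 4.26316044697146 res [-0.  -0.3  0.1  0.6 -0.7  1.   0.2  0.7 -0.5 -0.  -0.3  0.5]
heavy from top = q + -1.4939536910825029 target q 4.635546344672296
[ 35.  66.  96. 125. 155. 183. 216. 246. 276. 306. 335.   1.] [8.3 6.2 4.4 2.9 0.4 1.8 2.  4.3 5.3 7.8 8.8 9.8] [  2.2  -3.5  -6.4  -9.2 -13.2   3.8   6.5   4.9   0.7  -3.3 -10.9 -10.9]
```

Clean fit: drag 5.2 N, amplitude 4.1 N (0.2 N m); heavy side is down at q ≈ 4.62 rad (265°). Leading the handle back there.

Request:
send_rows([
  {"ax": 0, "ay": 0, "az": 0, "dx": 0, "dy": 0.44, "dz": -0.02, "hand": 1},
  {"ax": 0, "ay": 0, "az": 0, "dx": 0, "dy": 0.87, "dz": 0, "hand": 1},
  {"ax": 0, "ay": 0, "az": 0, "dx": 0, "dy": 1.3, "dz": 0.06, "hand": 1},
  {"ax": 0, "ay": 0, "az": 0, "dx": 0, "dy": 1.73, "dz": 0.15, "hand": 1},
  {"ax": 0, "ay": 0, "az": 0, "dx": 0, "dy": 2.15, "dz": 0.28, "hand": 1},
  {"ax": 0, "ay": 0, "az": 0, "dx": 0, "dy": 2.55, "dz": 0.45, "hand": 1},
  {"ax": 0, "ay": 0, "az": 0, "dx": 0, "dy": 2.94, "dz": 0.65, "hand": 1},
  {"ax": 0, "ay": 0, "az": 0, "dx": 0, "dy": 3.3, "dz": 0.89, "hand": 1},
  {"ax": 0, "ay": 0, "az": 0, "dx": 0, "dy": 3.65, "dz": 1.15, "hand": 1},
  {"ax": 0, "ay": 0, "az": 0, "dx": 0, "dy": 3.97, "dz": 1.45, "hand": 1},
])

```text
clock: 20.1
eef_pos: [498.9, 238.7, 105.8]
tool_rot: [3.141, 0.001, 3.111]
force: [4.0, -2.1, 1.3]
width: 13.7
gripper_force: 60.5
```

Request:
send_rows([
  {"ax": 0, "ay": 0, "az": 0, "dx": 0, "dy": 0.29, "dz": 0.32, "hand": 1},
  {"ax": 0, "ay": 0, "az": 0, "dx": 0, "dy": 0.56, "dz": 0.67, "hand": 1},
  {"ax": 0, "ay": 0, "az": 0, "dx": 0, "dy": 0.79, "dz": 1.04, "hand": 1},
  {"ax": 0, "ay": 0, "az": 0, "dx": 0, "dy": 1.0, "dz": 1.42, "hand": 1},
  {"ax": 0, "ay": 0, "az": 0, "dx": 0, "dy": 1.16, "dz": 1.83, "hand": 1},
  {"ax": 0, "ay": 0, "az": 0, "dx": 0, "dy": 1.29, "dz": 2.24, "hand": 1},
  {"ax": 0, "ay": 0, "az": 0, "dx": 0, "dy": 1.39, "dz": 2.67, "hand": 1},
  {"ax": 0, "ay": 0, "az": 0, "dx": 0, "dy": 1.44, "dz": 3.1, "hand": 1},
  {"ax": 0, "ay": 0, "az": 0, "dx": 0, "dy": 1.46, "dz": 3.54, "hand": 1},
  {"ax": 0, "ay": 0, "az": 0, "dx": 0, "dy": 1.44, "dz": 3.97, "hand": 1},
])

```text
clock: 21.1
eef_pos: [499.4, 253.8, 65.9]
tool_rot: [3.14, 0.001, 3.111]
force: [4.0, 0.2, 4.8]
width: 13.6
gripper_force: 60.9
```

Request:
send_rows([
  {"ax": 0, "ay": 0, "az": 0, "dx": 0, "dy": 0, "dz": 0, "hand": 1},
  {"ax": 0, "ay": 0, "az": 0, "dx": 0, "dy": 0, "dz": 0, "hand": 1},
  {"ax": 0, "ay": 0, "az": 0, "dx": 0, "dy": 0, "dz": 0, "hand": 1},
  {"ax": 0, "ay": 0, "az": 0, "dx": 0, "dy": 0, "dz": 0, "hand": 1},
  {"ax": 0, "ay": 0, "az": 0, "dx": 0, "dy": 0, "dz": 0, "hand": 1},
])

```text
clock: 21.6
eef_pos: [499.4, 253.8, 65.4]
tool_rot: [3.14, 0.001, 3.111]
force: [6.6, 1.6, -1.2]
width: 13.7
gripper_force: 60.2
```

```bash
python3 -c "
from cell import *
print(finish_job())"
```

```text
the job is handed in; nothing more can be done
None
```

The job is handed in with the crank handle still gripped and the wheel held still at q ≈ 4.62 rad (265°), where the measured pull puts the heavy side straight down; the magnifier stands at about 1.8 rad. I saw no loose item shifted in the pictures, the last of them taken just before the wheel was turned, and I viewed 11 pictures, one over the limit of 10.

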